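# Build up an optical beam line on the rail

### The arm

A 6-joint arm with a two-finger parallel gripper is mounted at the origin on the work surface. World frame = base frame: x ahead of the robot, y to its left, z up, the work surface at z = 0. Lengths are in m, angles in rad, forces in N, time in s.
With the tool pointing down it reaches from about 0.25 to 0.725 m from the base axis. Payload 9.7 kg.
Tool frame: the origin (TCP) lies at the very end of the fingers, on their centre line; the grasp point (between the pads) lies 19 mm behind it; z points along the fingers, y is the direction in which the jaws open and shut (so a half turn about z gives the same grasp; the last joint's range is limited). The gripper opens to 85 mm and grips with 20 to 120 N. Pads are 22 mm wide; open, the fingers measure 114 mm over their backs; the gripper's body (76 mm by 85 mm) begins 54 mm behind the grasp point. The pads swing forward as they close: fully open they stand 13 mm farther back than shut.
Start: joints at [1.188, 0.087, 0.176, 1.66, 0, 1.571], TCP at [0.205, 0.51, 0.231] pointing down, gripper open.
Joint ranges: [-3.13, 3.13], [-0.85, 1.81], [-1.15, 1.24], [-2.2, 2.28], [-1.44, 1.52], [-3.14, 3.14]. Speed limits (rad/s): [2.22, 2.22, 2.57, 3.14, 3.14, 3.14].

### API

Orientations are given as a unit quaternion [w, x, y, z].
In Python, from plant import robot gives the robot as it stands.
- The arm moves only by the shell command python3 -m inch 'ROWS'. ROWS is text: rows parted by semicolons, each of 7 numbers parted by spaces: the turn, a rotation vector about the tool's x, y, z in rad, then the shift along the tool's x, y, z in m, then the finger opening in m, from 0 to 0.0854. A call has 1 to 20 rows; each row shifts and turns the commanded pose from where the row before left it, along the tool's axes as they then stand; what a row does not reach is not made up. A row lasts 1/10 s, in which the tool goes at most 50 mm and 8.59 degrees, less where a joint would pass 70% of its speed; a pose out of reach is approached as far as the arm can. A call is refused whole if a number of a shift passes 0.05 or a number of a turn 0.15, either way. A call with a gripper value outside its range is refused whole. The fingers move at their own pace and stop on an object; the grip force is fixed at half the most. Time passes only in rows, so rows that do not move let the fingers close. It gives the time, the measured TCP pose, the force and the opening at its end, in the units of the state.
- robot.state(): the state, without advancing time (a new reading comes with each control period).
- robot.get_image(name): name is "scene" or "top" or "wrist"; returns a dict with "image" (420x560x3 uint8, blue, green, red), "z_map" (420x560 float32, m along the optical axis (not along the pixel's ray), 0 where there is no reading), "fx", "fy", "cx", "cy" (pixels), "view" (4x4, takes a point from world to camera coordinates); the wrist camera has in their place "T_tool_cam" (4x4, takes a point from camera to tool coordinates, whose origin is the TCP and whose axes are the flange's). Camera axes: x right, y up, looking along -z (the intrinsics and any distortion apply to the point x, -y, -z); pixel columns grow to the right and rows downward; lengths in m; the calibration is good to about 2 mm. A picture is of the moment at which its call begins: read the wrist's pose just before it.
- robot.hand_in(): hands the job in, once; it reports no verdict.
Trained networks look in the newest picture that a camera, given by its name, has taken for a name from the list of things; names that differ only in an ending like _2 or _b are one class to them, and where a whole thing is asked for, a point or a joint stands for the part that bears it (a point fixed in the world has none). Each returns a list of dicts, best first, with "confidence" (0 to 1); they miss things now and then, are a little off and sometimes report something else, mostly with a low value. They report only what shows in the picture. A call takes as long as a camera call. They do not tell look-alikes from the thing itself.
- robot.regions_of(camera, name): "region" (420x560 bool, what is visible of it).
- robot.place_of(camera, name): "position" ([x, y, z] in m, in world coordinates, good to about 4 mm: a listed point, or the origin of a listed thing).
The state is a dict: "t": time; "qpos": joint angles; "joint_vel": joint speeds; "joint_torque": joint torques, N m; "position": TCP position; "ee_rot": TCP orientation; "ft_force": force on the tool from outside, world axes, zero at the start; "wrist_torque": the same for the moment, N m; "grip_width": opening from 0.0 (shut) to 1.0 (fully open).
Only numpy, scipy, OpenCV 4.12 (cv2) and the standard library are available. Lean on these libraries where they do the work, as an engineer would, in place of code of your own. Each camera call takes 0.05 s, during which the arm holds its last target.

### The job

Build up the beam line on the rail in order, starting at the lamp: first stand the lens in its round mount on the carrier next to the lamp, then the filter cube on the middle carrier, then the pinhole plate on the last carrier, away from the lamp, and finally the objective, wide end down, in the middle of the cube's top. Stand each part upright in the middle of its carrier, the lens and the pinhole plate turned to face along the rail so that the light would pass straight through them, and the cube square to the rail. Tip none of the parts over, and leave the bottle and the rubber blower where they stand.

Things in the scene. Friction and masses are not known exactly. Their poses are not given: they have to be found in the camera images.
- lens: lens in a black round mount standing upright: a disc 50 mm in diameter and 16 mm thick, its axis level along the body's y axis 43 mm above the underside (disc from 18 to 68 mm high), on a short stem and a round steel foot 48 mm in diameter and 10 mm thick; loose, about 0.16 kg; origin at the centre of the foot's underside, z up. Starts standing on the table. Can be pinched across the 16 mm thickness near its top. Either face may look towards the lamp
- cube: black filter cube, 50 x 50 x 50 mm, a round glass window in each of the four sides and a dark flat disc marked on the flat top; loose, about 0.2 kg; origin at the centre of the underside, axes normal to the sides, z up. Starts on the table; any side may face the lamp
- pinhole: pinhole plate: an upright dark steel plate 50 mm wide (along its x axis), 10 mm thick (along its y axis), its top edge 69 mm above the underside, a tiny hole in a brass disc at its middle, on a rectangular steel foot 50 x 34 mm and 10 mm thick; loose, about 0.16 kg; origin at the centre of the foot's underside, z up; the light passes along y. Starts standing on the table. Can be pinched across the 10 mm thickness near its top. Either face may look towards the lamp
- objective: microscope objective, a round brass barrel with a dark band near its foot 50 mm tall standing wide end down: 32 mm in diameter up to 36 mm high, then tapering to 18 mm at the top; loose, about 0.12 kg; origin at the centre of its wide underside, z up. Starts standing on the table
- carrier_left: fixed flat square dark grey steel plate on the black rail, 60 x 60 mm and 12 mm thick, a steel clamp screw on one side; origin at the centre of its top face, 30 mm above the table; y axis along the rail (the way the light would go), x axis across it. The rail runs roughly left-right in front of the robot, up to about 10 degrees askew, and carries three such carriers 100 to 125 mm apart; this is the one on the robot's left (+y) end
- carrier_mid: fixed flat square dark grey steel plate on the black rail, 60 x 60 mm and 12 mm thick, a steel clamp screw on one side; origin at the centre of its top face, 30 mm above the table; y axis along the rail (the way the light would go), x axis across it. The rail runs roughly left-right in front of the robot, up to about 10 degrees askew, and carries three such carriers 100 to 125 mm apart; this is the middle one
- carrier_right: fixed flat square dark grey steel plate on the black rail, 60 x 60 mm and 12 mm thick, a steel clamp screw on one side; origin at the centre of its top face, 30 mm above the table; y axis along the rail (the way the light would go), x axis across it. The rail runs roughly left-right in front of the robot, up to about 10 degrees askew, and carries three such carriers 100 to 125 mm apart; this is the one on the robot's right (-y) end
- lamp: fixed lamp housing, a white box 70 x 70 mm and 100 mm tall with dark cooling fins on top (to 106 mm) and a round steel and glass port on both sides that face along the rail; it stands at one end of the rail, left or right from start to start, 115 to 135 mm from the nearest carrier's centre; at the other end stands a fixed black finned round beam trap 66 mm in diameter and 97 mm tall. Origin at the centre of its underside, on the table
- bottle: bystander: amber glass bottle with a white cap, 48 mm in diameter, 115 mm tall, standing on the table right of the parts; leave it alone; origin at the centre of its underside
- blower: bystander: black rubber blower bulb standing on its base, nozzle up, 62 mm in diameter, 105 mm tall, standing on the table left of the parts; leave it alone; origin at the centre of its underside
Not all that is in view belongs to the job. What is shaped like the lamp but yellow is not meant.

How it is judged:
By the outcome, as a careful person would: the job done as asked, in the order asked, and still so for the second after the job is handed in, with the robot touching nothing.
It also fails if it takes over 107 s, if anything falls off the work surface, if the arm or the gripper's body presses on something with over 40 N, if the wrist force passes 120 N, or if a joint passes its speed limit or range.

## Working session

There is one attempt and no reset: what is moved stays moved. The work goes in short steps, Python scripts to look and compute and a shell command to move; the robot and the scene stay as the last step left them, time stands still between calls to the robot, and variables do not carry over. Pictures are saved under pics/ and viewed, and the job is handed in when it is done.

```bash
ls; mkdir -p pics; python3 - <<'E'
from plant import robot
import cv2
print(robot.state())
for c in ("scene","top"):
    r=robot.get_image(c); cv2.imwrite(f"pics/{c}0.png",r["image"]); print(c,r["fx"],r["fy"],r["cx"],r["cy"],r["view"].round(3).tolist(), [k for k in r])
    for n in ("lens","cube","pinhole","objective","carrier_left","carrier_mid","carrier_right","lamp","bottle","blower"):
        print(n,[( [round(float(v),4) for v in d["position"]],round(d["confidence"],2)) for d in robot.place_of(c,n)])
E
```

```text
pics
{'t': 0.0, 'qpos': array([1.18798531e+00, 8.74725039e-02, 1.75099742e-01, 1.65978732e+00,
       2.82895020e-06, 1.57080363e+00]), 'joint_vel': array([-0.00222909,  0.00053929, -0.00031305, -0.00116722,  0.00116602,
        0.00104531]), 'joint_torque': array([ 2.53827209e-03, -5.20384812e+01,  4.64802468e+01,  1.62446348e-02,
        8.75194360e-05,  7.17469050e-06]), 'position': array([0.20535272, 0.50997243, 0.23055858]), 'ee_rot': array([-1.31106035e-04,  1.90242466e-01,  9.81736899e-01, -6.69157317e-04]), 'ft_force': array([ 0.59444587, -0.21977122,  0.50645531]), 'wrist_torque': array([ 0.03206647, -0.0513826 ,  0.02196557]), 'grip_width': 1.0005812589174112}
scene 415.61291439390516 415.61291439390516 273.876322544346 201.18041665842705 [[-0.533, 0.846, 0.003, 0.326], [-0.535, -0.34, 0.774, 0.257], [0.655, 0.411, 0.634, -1.439], [0.0, 0.0, 0.0, 1.0]] ['image', 'z_map', 'fx', 'fy', 'cx', 'cy', 'view']
lens [([0.433, -0.2162, 0.0012], 0.67)]
cube [([0.4617, -0.0656, -0.001], 0.85)]
pinhole [([0.4582, 0.0586, 0.0035], 0.91)]
objective [([0.4507, 0.2168, -0.0041], 0.61)]
carr
[... 450 characters left out ...]
4358318 205.63679485975345 [[-0.021, -1.0, 0.018, 0.006], [0.982, -0.017, 0.19, -0.563], [-0.19, 0.021, 0.982, -1.079], [0.0, 0.0, 0.0, 1.0]] ['image', 'z_map', 'fx', 'fy', 'cx', 'cy', 'view']
lens [([0.435, -0.2197, -0.0022], 0.76)]
cube [([0.4678, -0.0677, 0.0017], 0.65)]
pinhole []
objective [([0.4524, 0.2187, 0.0015], 0.43)]
carrier_left [([0.6206, 0.1647, 0.0288], 0.88)]
carrier_mid [([0.6415, 0.0485, 0.0339], 0.93)]
carrier_right [([0.6572, -0.0574, 0.0299], 0.97), ([0.3968, 0.3667, 0.0039], 0.25)]
lamp [([0.785, 0.1706, -0.0], 0.67), ([0.5981, 0.2873, -0.0064], 0.63)]
bottle [([0.4256, -0.3938, -0.0014], 0.88), ([0.4618, 0.0605, 0.0022], 0.48)]
blower [([0.3948, 0.3677, 0.002], 0.97)]
```

View pics/scene0.png

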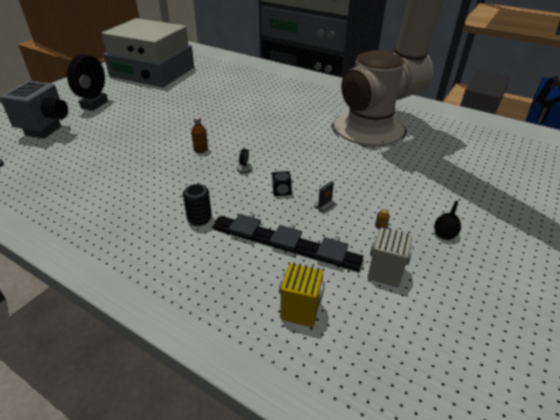

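View pics/top0.png

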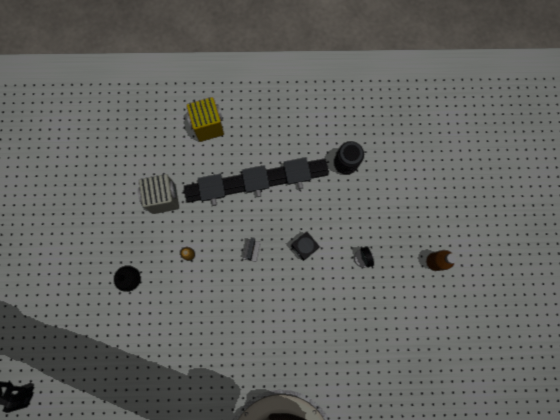

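```bash
cat > h.py <<'E'
from plant import robot
import cv2, numpy as np
from scipy.spatial.transform import Rotation as Ro
def cloud(r,st=None):
    z=r["z_map"]; v,u=np.mgrid[0:420,0:560]
    x=(u-r["cx"])/r["fx"]*z; y=-(v-r["cy"])/r["fy"]*z
    P=np.stack([x,y,-z],-1)
    if "view" in r: T=np.linalg.inv(r["view"])
    else:
        B=np.eye(4); q=st["ee_rot"]; B[:3,:3]=Ro.from_quat([q[1],q[2],q[3],q[0]]).as_matrix(); B[:3,3]=st["position"]
        T=B@r["T_tool_cam"]
    W=P@T[:3,:3].T+T[:3,3]; W[z<=0]=np.nan
    return W
def yaw():
    q=robot.state()["ee_rot"]; M=Ro.from_quat([q[1],q[2],q[3],q[0]]).as_matrix()
    return M
def go(x,y,z,ydir=None):
    """tool frame turn about z first, then shift. ydir: wanted jaw direction deg (mod 180)"""
    s=robot.state(); M=yaw(); p=s["position"]
    print("pos",p.round(4),"tilt",M[:,2].round(3),"jaw dir",np.degrees(np.arctan2(M[1,1],M[0,1])).round(2),"q",s["qpos"].round(2))
    a=0
    if ydir is not None:
        cur=np.degrees(np.arctan2(M[1,1],M[0,1])); d=(ydir-cur+90)%180-90
        a=-np.radians(d); print("turn tool z rad",round(a,4), "alt", round(a-np.sign(a)*np.pi,4))
    M2=M@Ro.from_rotvec([0,0,a]).as_matrix()
    print("after turn, tool shift",(M2.T@(np.array([x,y,z])-p)).round(4), " without turn",(M.T@(np.array([x,y,z])-p)).round(4))
E
python3 - <<'E'
from h import *
for c in ("top","scene"):
    r=robot.get_image(c); W=cloud(r)
    for n in ("lens","cube","pinhole","objective","carrier_left","carrier_mid","carrier_right","lamp"):
        for d in robot.regions_of(c,n)[:2]:
            P=W[d["region"]]; P=P[~np.isnan(P[:,0])]
            if len(P)<5: continue
            hi=P[P[:,2]>P[:,2].max()-0.012]
            (cx,cy),(w,h),a=cv2.minAreaRect(hi[:,:2].astype(np.float32)*1000)
            print(c,n,round(d["confidence"],2),len(P),"zmax",P[:,2].max().round(4),"topbox",round(cx),round(cy),round(w),round(h),round(a,1),"med",np.median(hi,0).round(4))
    T=W[300:380,230:330] if c=="scene" else W[300:350,300:400]
    print("table z",np.nanmedian(T[...,2]))
r=robot.get_image("top");cv2.imwrite("pics/t1.png",cv2.resize(r["image"][140:300,110:410],None,fx=2.6,fy=2.6,interpolation=cv2.INTER_CUBIC))
E
```

```text
top lens 0.8 333 zmax 0.071 topbox 437 -215 39 18 18.3 med [ 0.4356 -0.2147  0.0656]
top cube 0.72 301 zmax 0.0759 topbox 461 64 10 49 77.8 med [0.4619 0.0639 0.0687]
top cube 0.56 486 zmax 0.056 topbox 466 -67 50 50 38.2 med [ 0.4661 -0.0671  0.0503]
top pinhole 0.68 279 zmax 0.0759 topbox 460 65 10 48 78.0 med [0.4595 0.064  0.0687]
top carrier_left 0.66 575 zmax 0.0366 topbox 632 50 76 59 11.8 med [0.6376 0.0511 0.0299]
top carrier_left 0.6 608 zmax 0.0353 topbox 612 162 77 60 9.9 med [0.6176 0.1619 0.0296]
top carrier_mid 0.58 631 zmax 0.0366 topbox 632 51 77 60 10.6 med [0.6376 0.0512 0.0299]
top carrier_right 0.56 567 zmax 0.0359 topbox 652 -55 76 59 9.8 med [ 0.6564 -0.0552  0.03  ]
top lamp 0.93 1264 zmax 0.1126 topbox 787 175 67 67 15.6 med [0.7873 0.1749 0.1037]
top lamp 0.7 1277 zmax 0.1109 topbox 596 285 68 67 10.9 med [0.5957 0.2846 0.1023]
table z 4.8972417000303636e-05
scene lens 0.6 290 zmax 0.0671 topbox 442 -214 38 17 12.5 med [ 0.446  -0.2114  0.0633]
scene lens 0.6 606 zmax 0.0328 topbox 614 161 79 60 10.3 med [0.6241 0.1633 0.0287]
scene cube 0.85 449 zmax 0.0526 topbox 468 -68 52 50 39.1 med [ 0.4748 -0.0641  0.0487]
scene pinhole 0.64 419 zmax 0.0697 topbox 463 64 13 50 77.7 med [0.4654 0.0652 0.0663]
scene pinhole 0.64 2022 zmax 0.1076 topbox 600 285 70 69 10.8 med [0.6039 0.2869 0.0992]
scene objective 0.76 224 zmax 0.1053 topbox 574 255 0 0 0.0 med [0.5743 0.2555 0.1053]
scene carrier_left 0.71 644 zmax 0.0328 topbox 614 161 79 60 10.9 med [0.6243 0.1631 0.0287]
scene carrier_mid 0.88 542 zmax 0.0324 topbox 635 51 78 60 10.3 med [0.6444 0.0533 0.0286]
scene carrier_right 0.72 515 zmax 0.0344 topbox 655 -55 74 61 10.2 med [ 0.663  -0.053   0.0289]
scene lamp 0.95 2316 zmax 0.1082 topbox 789 174 71 69 16.0 med [0.7935 0.176  0.1001]
scene lamp 0.89 1935 zmax 0.1076 topbox 600 285 70 69 10.8 med [0.6042 0.2869 0.0992]
table z -0.0004283269486904384
```

View pics/t1.png

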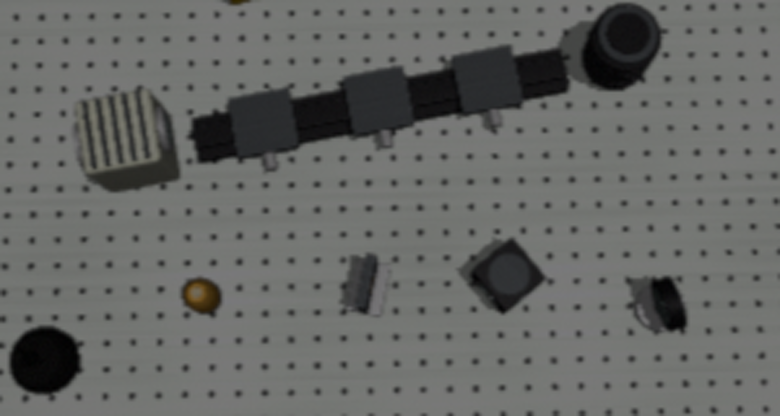

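```bash
python3 - <<'E'
from h import *
go(.437,-.215,.26,106)
r=robot.get_image("wrist"); print(r["T_tool_cam"].round(3), r["fx"],r["cx"],r["cy"])
E
```

```text
pos [0.2054 0.5102 0.2313] tilt [-0. -0. -1.] jaw dir 68.07 q [1.19 0.09 0.18 1.66 0.   1.57]
turn tool z rad -0.6621 alt 2.4795
after turn, tool shift [-0.0227 -0.7609 -0.0287]  without turn [-0.4857 -0.5862 -0.0287]
[[-0.     0.96   0.281  0.072]
 [ 1.     0.    -0.     0.001]
 [-0.     0.281 -0.96  -0.143]
 [ 0.     0.     0.     1.   ]] 317.7011132778111 286.0460306435173 209.83691566630097
```

```bash
python3 -m inch '0 0 -0.13 0 0 0 0.085;0 0 -0.13 0 0 0 0.085;0 0 -0.13 0 0 0 0.085;0 0 -0.13 0 0 0 0.085;0 0 -0.142 0 0 0 0.085'; python3 -m inch '0 0 0 0 -0.02 0 0.06;0 0 0 -0.002 -0.04 -0.002 0.06;0 0 0 -0.002 -0.045 -0.002 0.06;0 0 0 -0.002 -0.045 -0.002 0.06;0 0 0 -0.002 -0.045 -0.002 0.06;0 0 0 -0.002 -0.045 -0.002 0.06;0 0 0 -0.002 -0.045 -0.002 0.06;0 0 0 -0.002 -0.045 -0.002 0.06;0 0 0 -0.002 -0.045 -0.002 0.06;0 0 0 -0.002 -0.045 -0.002 0.06;0 0 0 -0.002 -0.045 -0.002 0.06;0 0 0 -0.002 -0.045 -0.002 0.06;0 0 0 -0.002 -0.045 -0.002 0.06;0 0 0 0 -0.045 -0.002 0.06;0 0 0 0 -0.045 -0.002 0.06;0 0 0 0 -0.045 -0.002 0.06;0 0 0 0 -0.045 0 0.06;0 0 0 0 -0.026 0 0.06;0 0 0 0 0 0 0.06;0 0 0 0 0 0 0.06'
cat >> h.py <<'E'
def wrist(tag):
    st=robot.state(); r=robot.get_image("wrist"); cv2.imwrite(f"pics/{tag}.png",r["image"]); return r,cloud(r,st)
E
python3 - <<'E'
from h import *
go(.437,-.215,.26,106)
r,W=wrist("w1")
for n in ("lens","pinhole","cube"):
    for d in robot.regions_of("wrist",n)[:1]:
        P=W[d["region"]];P=P[~np.isnan(P[:,0])]
        hi=P[P[:,2]>0.03]
        print(n,d["confidence"],len(P),P[:,2].max(),len(hi))
        if len(hi)>5: print(cv2.minAreaRect(hi[:,:2].astype(np.float32)*1000))
E
```

```text
t: 2.6
position: [0.2054, 0.5102, 0.2313]
ee_rot: [-0.0, -0.142, 0.99, -0.0]
ft_force: [-0.1, 0.1, 0.3]
grip_width: 0.998
t: 4.6
position: [0.438, -0.215, 0.261]
ee_rot: [-0.0, -0.139, 0.99, 0.0]
ft_force: [-0.4, 0.4, 0.9]
grip_width: 0.703
pos [ 0.438 -0.215  0.261] tilt [-0.001  0.001 -1.   ] jaw dir 105.92 q [-0.46 -0.05  0.1   1.72  0.   -0.73]
turn tool z rad -0.0013 alt 3.1403
after turn, tool shift [0.001  0.0003 0.001 ]  without turn [0.001  0.0003 0.001 ]
lens 0.69 1276 0.06967341763513263 675
((433.7654113769531, -215.74935913085938), (47.843021392822266, 16.78284454345703), 16.071191787719727)
pinhole 0.82 2177 0.07056428359382255 1302
((459.12835693359375, 63.1749267578125), (11.932347297668457, 49.807167053222656), 76.16764068603516)
cube 0.74 2321 0.05252896310950689 1953
((464.4315490722656, -68.59799194335938), (51.47553634643555, 51.1444206237793), 37.52635955810547)
```

View pics/w1.png

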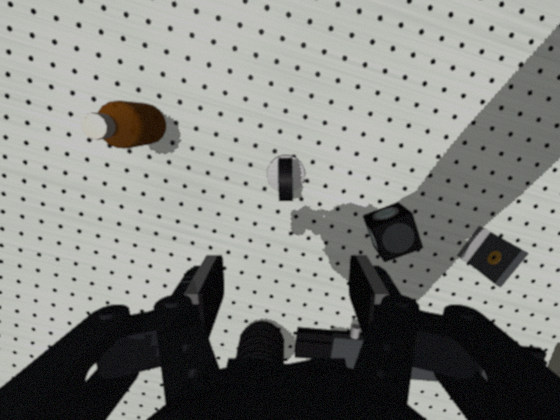

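```bash
python3 - <<'E'
from h import *
go(.4345,-.2158,.033)
E
```

```text
pos [ 0.4382 -0.2139  0.2617] tilt [ 0.001 -0.    -1.   ] jaw dir 106.07 q [-0.45 -0.05  0.1   1.72  0.   -0.73]
after turn, tool shift [ 0.0042 -0.0008  0.2287]  without turn [ 0.0042 -0.0008  0.2287]
```

```bash
python3 -m inch '0 0 0 0.004 -0.0005 0.02 0.05;0 0 0 0 0 0.04 0.05;0 0 0 0 0 0.04 0.05;0 0 0 0 0 0.04 0.05;0 0 0 0 0 0.03 0.05;0 0 0 0 0 0.02 0.05;0 0 0 0 0 0 0.05'; python3 - <<'E'
from h import *
go(.4345,-.2158,.033)
r,W=wrist("w2")
E
```

```text
t: 5.5
position: [0.433, -0.2148, 0.0688]
ee_rot: [-0.002, -0.14, 0.99, 0.001]
ft_force: [0.0, 0.2, -0.4]
grip_width: 0.585
pos [ 0.433  -0.2148  0.0688] tilt [-0.004  0.002 -1.   ] jaw dir 106.07 q [-0.46 -0.07 -0.29  1.35  0.   -0.74]
after turn, tool shift [-0.0012 -0.0015  0.0358]  without turn [-0.0012 -0.0015  0.0358]
```

View pics/w2.png

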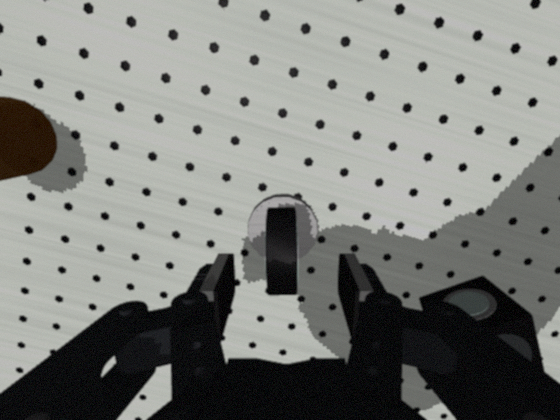

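```bash
python3 -m inch '0 0 0 -0.001 -0.001 0.02 0.05;0 0 0 0 0 0.016 0.05;0 0 0 0 0 0 0.03;0 0 0 0 0 0 0.02;0 0 0 0 0 0 0.005;0 0 0 0 0 0 0.005;0 0 0 0 0 0 0.005;0 0 0 0 0 0 0.005;0 0 0 0 0 0 0.005;0 0 0 0 0 0 0.005'; python3 - <<'E'
from h import *
go(.4345,-.2158,.033)
r,W=wrist("w3")
E
```

```text
t: 6.55
position: [0.4366, -0.2172, 0.0371]
ee_rot: [0.001, -0.139, 0.99, -0.001]
ft_force: [-0.9, 1.9, 6.7]
grip_width: 0.176
pos [ 0.4366 -0.2172  0.0371] tilt [ 0.002 -0.001 -1.   ] jaw dir 106.01 q [-0.46 -0.05 -0.34  1.28  0.   -0.74]
after turn, tool shift [0.0017 0.0019 0.0041]  without turn [0.0017 0.0019 0.0041]
```

View pics/w3.png

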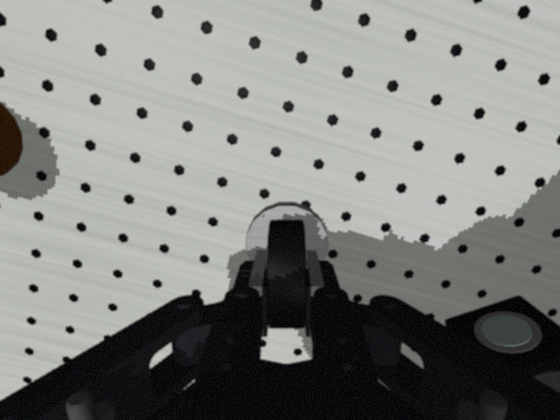

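```bash
python3 -m inch '0 0 0 0 0 -0.02 0.005;0 0 0 0 0 -0.04 0.005;0 0 0 0 0 -0.04 0.005;0 0 0 0 0 -0.04 0.005;0 0 0 0 0 -0.02 0.005;0 0 0 0 0 0 0.005;0 0 0 0 0 0 0.005'; python3 - <<'E'
from h import *
r,W=wrist("w4")
go(.6205,.163,.22,100)
st=robot.state(); M=yaw()
z=r["z_map"]
for d in robot.regions_of("wrist","lens")[:1]:
    P=W[d["region"]];P=P[~np.isnan(P[:,0])]; L=(P-st["position"])@M
    print(d["confidence"],len(L))
    for a,b in ((-.06,-.03),(-.03,-.0),(0,.015),(.015,.03),(.03,.05)):
        s=L[(L[:,2]>a)&(L[:,2]<b)]
        if len(s): print(a,b,len(s),s.min(0).round(4),s.max(0).round(4))
E
```

```text
t: 7.3
position: [0.4358, -0.2171, 0.1949]
ee_rot: [0.0, -0.139, 0.99, -0.0]
ft_force: [-0.7, 0.4, -2.2]
grip_width: 0.179
pos [ 0.4354 -0.2168  0.1941] tilt [-0.001  0.001 -1.   ] jaw dir 105.99 q [-0.46 -0.07 -0.06  1.59 -0.   -0.74]
turn tool z rad 0.1046 alt -3.037
after turn, tool shift [-0.2482  0.3419 -0.026 ]  without turn [-0.2826  0.3142 -0.026 ]
0.6 6328
-0.06 -0.03 1281 [-0.0094 -0.0068 -0.0328] [ 0.0124  0.0082 -0.03  ]
-0.03 -0.0 2789 [-0.0183 -0.0133 -0.03  ] [ 0.0259  0.0148 -0.0001]
0 0.015 3 [ 0.024  -0.0061  0.    ] [0.0242 0.0086 0.0006]
0.015 0.03 2115 [-0.0089 -0.0227  0.0244] [0.0245 0.0241 0.03  ]
0.03 0.05 129 [ 0.0078 -0.0217  0.0301] [0.0245 0.0232 0.0361]
```

View pics/w4.png

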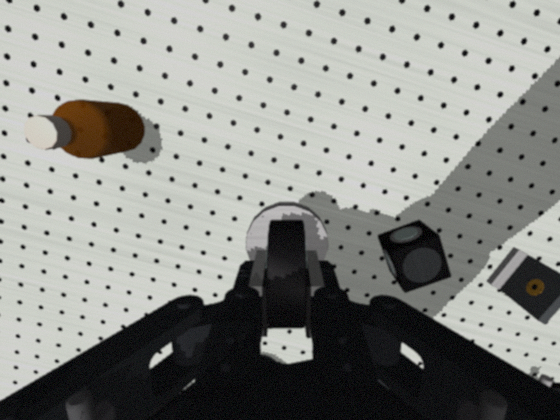

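```bash
python3 -m inch '0 0 0.105 0 0 0 0.005;0 0 0 -0.015 0.02 0 0.005;0 0 0 -0.026 0.036 0 0.005;0 0 0 -0.026 0.036 0 0.005;0 0 0 -0.026 0.036 0 0.005;0 0 0 -0.026 0.036 0 0.005;0 0 0 -0.026 0.036 0 0.005;0 0 0 -0.026 0.036 0 0.005;0 0 0 -0.026 0.036 0 0.005;0 0 0 -0.026 0.036 0 0.005;0 0 0 -0.015 0.02 0 0.005;0 0 0 0 0.012 0 0.005;0 0 0 0 0 0 0.005'; python3 - <<'E'
from h import *
r,W=wrist("w5")
go(.6205,.163,.065,100)
for n in ("carrier_left","carrier_mid","carrier_right"):
    print(n,[(d["position"],d["confidence"]) for d in robot.place_of("wrist",n)])
for d in robot.regions_of("wrist","carrier_left")[:3]:
    P=W[d["region"]];P=P[~np.isnan(P[:,0])]; P=P[abs(P[:,2]-.03)<.004]
    print(len(P), cv2.minAreaRect(P[:,:2].astype(np.float32)*1000),np.median(P[:,2]))
E
```

```text
t: 8.7
position: [0.6104, 0.1602, 0.1934]
ee_rot: [-0.002, -0.088, 0.996, -0.0]
ft_force: [-0.7, 0.3, -1.8]
grip_width: 0.174
pos [0.6105 0.1591 0.1941] tilt [-0.002 -0.001 -1.   ] jaw dir 100.03 q [ 0.26  0.28  0.32  1.62 -0.    0.08]
turn tool z rad 0.0006 alt -3.141
after turn, tool shift [-0.0108  0.0022  0.1291]  without turn [-0.0108  0.0022  0.1291]
carrier_left [([0.6182, 0.165, 0.029], 0.63)]
carrier_mid [([0.6382, 0.0541, 0.03], 0.86)]
carrier_right [([0.6556, -0.0549, 0.0298], 0.65)]
2197 ((600.6661987304688, 159.95077514648438), (56.42696762084961, 60.19319534301758), 9.189061164855957) 0.02970086884043921
1 ((618.9763793945312, 159.557861328125), (0.0, 0.0), 0.0) 0.02980087576306889
```

View pics/w5.png

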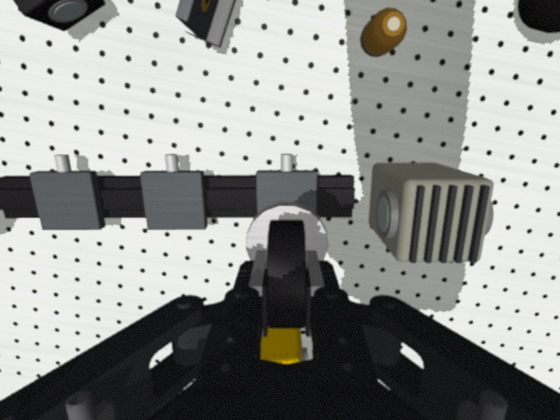

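```bash
cat > car.py <<'E'
from h import *
def carriers(W):
    A=np.radians(10.0)
    e=np.array([np.cos(A),np.sin(A)]); f=np.array([-np.sin(A),np.cos(A)])  # across, along
    c0={"L":(.6195,.163),"M":(.639,.0515),"R":(.6575,-.055)}
    for k,c in c0.items():
        D=W[...,:2]-np.array(c); u=D@e; v=D@f
        m=(abs(W[...,2]-.0295)<.0035)&(abs(u)<.042)&(abs(v)<.042)
        U,V=u[m],v[m]
        if len(U)<50: print(k,"few");continue
        vm=np.percentile(V,[.7,99.3]);
        w=abs(V)<.03; s=w&(abs(V)>.012)
        um=np.percentile(U[s],[.7,99.3])
        # edge angle: from front edge points (max u per v bin)
        bs=np.arange(-.026,.027,.004); pts=[(b,U[(abs(V-b)<.002)].max()) for b in bs if (abs(V-b)<.002).sum()>3]
        sl=np.polyfit(*zip(*pts),1)[0]
        cu,cv=um.mean(),vm.mean(); p=np.array(c)+cu*e+cv*f
        # area-consistent
        print(k,len(U),"across",(um*1000).round(1),"along",(vm*1000).round(1),"centre",p.round(4),"edge slope deg",np.degrees(np.arctan(sl)).round(2))
E
python3 - <<'E'
from car import *
r,W=wrist("w5b"); carriers(W)
for c in("top","scene"):
    print(c); carriers(cloud(robot.get_image(c)))
E
```

```text
L 2210 across [-31.   10.6] along [-29.2  29.8] centre [0.6094 0.1615] edge slope deg 3.47
M 3599 across [-30.6  28.6] along [-28.5  30.5] centre [0.6378 0.0523] edge slope deg -1.51
R 3643 across [-29.8  29. ] along [-28.1  31.2] centre [ 0.6568 -0.0535] edge slope deg 0.17
top
L few
M 502 across [-29.   30.3] along [-28.9  29.8] centre [0.6396 0.0521] edge slope deg 0.08
R 499 across [-28.1  31.5] along [-28.5  30.7] centre [ 0.659  -0.0537] edge slope deg 1.27
scene
L 520 across [-26.9  32.3] along [-29.8  28.8] centre [0.6222 0.163 ] edge slope deg -0.78
M 471 across [-27.7  32.7] along [-29.8  29.4] centre [0.6415 0.0517] edge slope deg 1.66
R 435 across [-26.8  33.4] along [-29.9  30. ] centre [ 0.6607 -0.0544] edge slope deg -0.06
```

```bash
python3 -m inch '0 0 0 -0.009 0.002 0.02 0.005;0 0 0 0 0 0.04 0.005;0 0 0 0 0 0.03 0.005;0 0 0 0 0 0.018 0.005;0 0 0 0 0 0 0.005;0 0 0 0 0 0 0.005'; python3 - <<'E'
from car import *
r,W=wrist("w6"); carriers(W)
go(.619,.1633,.065,100)
st=robot.state(); M=yaw()
A=(W-st["position"])@M
B=A[(A[...,2]>.022)&(A[...,2]<.032)&(abs(A[...,1])<.03)&(abs(A[...,0])<.03)]
print("foot",len(B),B.min(0),B.max(0))
C=A[(abs(W[...,2]-.03)<.003)&(abs(A[...,1])<.05)&(abs(A[...,0])<.05)]
print("carr",np.percentile(C,[1,99],axis=0).round(4))
E
```

```text
t: 9.7
position: [0.6198, 0.1624, 0.0881]
ee_rot: [0.0, -0.087, 0.996, 0.0]
ft_force: [0.8, -0.3, -2.5]
grip_width: 0.177
L 3190 across [-31.2  22.2] along [-29.5  29.8] centre [0.615  0.1624] edge slope deg -2.0
M 7968 across [-30.5  28.4] along [-28.8  30.5] centre [0.6378 0.0522] edge slope deg -1.19
R 567 across [-7.9 29.6] along [23.3 31.9] centre [ 0.6634 -0.0259] edge slope deg 2.13
pos [0.6203 0.1626 0.0889] tilt [ 0.002  0.    -1.   ] jaw dir 99.96 q [ 0.26  0.3   0.14  1.42 -0.    0.08]
turn tool z rad -0.0006 alt 3.1409
after turn, tool shift [0.0012 0.001  0.0239]  without turn [0.0012 0.001  0.0239]
foot 2112 [-0.00779364 -0.02250026  0.02611857] [0.0254957  0.02516904 0.03194369]
carr [[-0.0206 -0.0288  0.0575]
 [ 0.0459  0.0303  0.0617]]
```

View pics/w6.png

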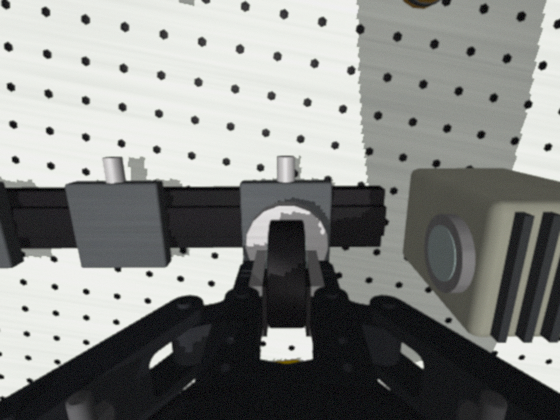

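```bash
python3 -m inch '0 0 0 0.0005 0 0.012 0.005;0 0 0 0 0 0.008 0.005;0 0 0 0 0 0.002 0.005;0 0 0 0 0 0 0.005'
```

```text
t: 10.15
position: [0.6197, 0.1627, 0.0668]
ee_rot: [0.001, -0.087, 0.996, 0.0]
ft_force: [-2.0, 0.1, 9.0]
grip_width: 0.177
```

```bash
python3 -m inch '0 0 0 0 0 0 0.02;0 0 0 0 0 0 0.03;0 0 0 0 0 0 0.05;0 0 0 0 0 0 0.05;0 0 0 0 0 0 0.05;0 0 0 0 0 -0.01 0.05;0 0 0 0 0 -0.03 0.05;0 0 0 0 0 -0.04 0.05;0 0 0 0 0 -0.04 0.05;0 0 0 0.02 0 -0.02 0.05;0 0 0 0.03 0 0 0.05;0 0 0 0.03 0 0 0.05;0 0 0 0 0 0 0.05'; python3 - <<'E'
from car import *
r,W=wrist("w7"); carriers(W)
for d in robot.regions_of("wrist","lens")[:1]:
    P=W[d["region"]];P=P[~np.isnan(P[:,0])]; h=P[P[:,2]>.062]
    print(P[:,2].max(),cv2.minAreaRect(h[:,:2].astype(np.float32)*1000))
    h=P[(P[:,2]<.043)&(P[:,2]>.034)];print(cv2.minAreaRect(h[:,:2].astype(np.float32)*1000))
    A=np.radians(10); e=np.array([np.cos(A),np.sin(A)]); f=np.array([-np.sin(A),np.cos(A)])
    D=h[:,:2]-[.6195,.163]; print("foot across",(D@e).min(),(D@e).max(),"along",(D@f).min(),(D@f).max())
go(.4645,-.068,.2,37.8)
r=robot.get_image("wrist")
E
```

```text
t: 11.45
position: [0.5381, 0.1483, 0.2071]
ee_rot: [0.0, -0.087, 0.996, 0.0]
ft_force: [0.6, 0.9, 0.3]
grip_width: 0.585
L 1314 across [-31.5  28.2] along [-29.1  30. ] centre [0.6178 0.1632] edge slope deg -8.31
M 2446 across [-30.9  27.7] along [-28.6  30.3] centre [0.6373 0.0521] edge slope deg -27.45
R 2897 across [-29.9  29.4] along [-28.   31.2] centre [ 0.657  -0.0535] edge slope deg 0.68
0.09891917694629415 ((615.5992431640625, 163.69215393066406), (45.664573669433594, 16.996618270874023), 10.753936767578125)
((616.7411499023438, 163.51666259765625), (44.200077056884766, 46.418941497802734), 11.250420570373535)
foot across -0.024814273577817236 0.01970367817632278 along -0.022134214372558483 0.024149563429729723
pos [0.5404 0.1487 0.2065] tilt [ 0.002  0.    -1.   ] jaw dir 99.99 q [ 0.27  0.1   0.14  1.61 -0.    0.09]
turn tool z rad 1.0854 alt -2.0562
after turn, tool shift [-0.1247 -0.1928  0.0063]  without turn [ 0.1124 -0.2003  0.0063]
```

View pics/w7.png

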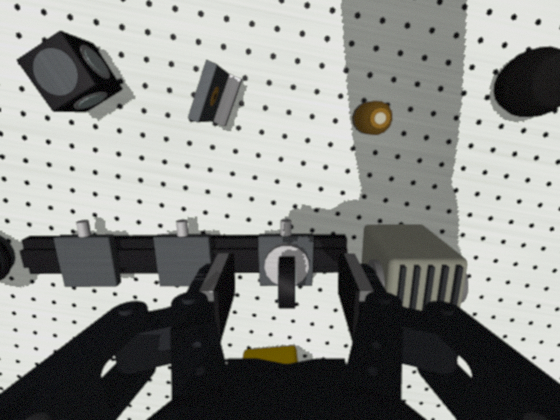

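```bash
python3 -m inch '0 0 0.135 0 0 0 0.085;0 0 0.135 0 0 0 0.085;0 0 0.135 0 0 0 0.085;0 0 0.135 0 0 0 0.085;0 0 0.135 0 0 0 0.085;0 0 0.135 0 0 0 0.085;0 0 0.135 0 0 0 0.085;0 0 0.14 0 0 0 0.085;0 0 0 -0.01 -0.015 0 0.085;0 0 0 -0.023 -0.036 0 0.085;0 0 0 -0.023 -0.036 0 0.085;0 0 0 -0.023 -0.036 0 0.085;0 0 0 -0.023 -0.036 0 0.085;0 0 0 -0.012 -0.02 0 0.085;0 0 0 -0.01 -0.014 0.02 0.085;0 0 0 0 0 0 0.085;0 0 0 0 0 0 0.085'; python3 - <<'E'
from car import *
r,W=wrist("w8")
for d in robot.regions_of("wrist","cube")[:1]:
    P=W[d["region"]];P=P[~np.isnan(P[:,0])]; h=P[P[:,2]>.045]
    print(d["confidence"],P[:,2].max(),cv2.minAreaRect(h[:,:2].astype(np.float32)*1000))
go(.4645,-.0686,.010,37.6)
E
```

```text
t: 13.3
position: [0.4639, -0.068, 0.1854]
ee_rot: [-0.0, 0.44, 0.898, -0.0]
ft_force: [0.1, -0.4, -0.1]
grip_width: 0.995
0.81 0.05293897133739078 ((465.5750427246094, -67.46571350097656), (50.11873245239258, 50.686676025390625), 38.27437973022461)
pos [ 0.4645 -0.0673  0.1859] tilt [ 0.001  0.    -1.   ] jaw dir 37.89 q [-0.14 -0.12 -0.11  1.57  0.    0.77]
turn tool z rad 0.0051 alt -3.1364
after turn, tool shift [-0.001  -0.0009  0.1759]  without turn [-0.001  -0.0009  0.1759]
```

View pics/w8.png

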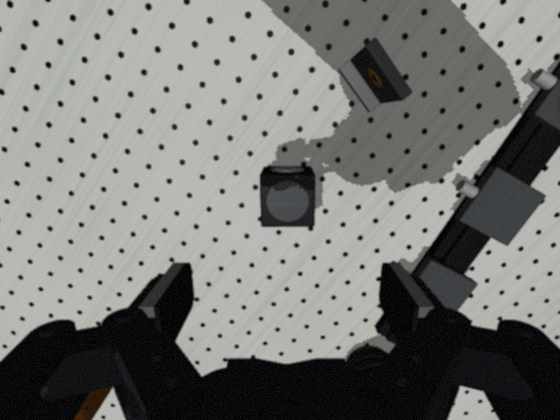

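```bash
python3 -m inch '0 0 0 -0.001 0.0005 0.02 0.085;0 0 0 0 0 0.04 0.085;0 0 0 0 0 0.04 0.085;0 0 0 0 0 0.03 0.085;0 0 0 0 0 0.03 0.085;0 0 0 0 0 0.014 0.085;0 0 0 0 0 0 0.08;0 0 0 0 0 0 0.06;0 0 0 0 0 0 0.045;0 0 0 0 0 0 0.035;0 0 0 0 0 0 0.035;0 0 0 0 0 0 0.035;0 0 0 0 0 0 0.035;0 0 0 0 0 0 0.035'
```

```text
t: 14.8
position: [0.4663, -0.0682, 0.0133]
ee_rot: [0.002, 0.44, 0.898, 0.001]
ft_force: [0.6, 0.7, 4.6]
grip_width: 0.577
```

```bash
python3 -m inch '0 0 0 0 0 -0.02 0.035;0 0 0 0 0 -0.04 0.035;0 0 0 0 0 -0.04 0.035;0 0 0 0 0 -0.04 0.035;0 0 0 0 0 -0.03 0.035;0 0 0 0 0 0 0.035;0 0 0 0 0 0 0.035'; python3 - <<'E'
from car import *
r,W=wrist("w9")
st=robot.state(); M=yaw()
L=(W-st["position"])@M
h=L[(abs(L[...,0])<.04)&(abs(L[...,1])<.03)&(L[...,2]<-.01)&(L[...,2]>-.06)]
for zz in np.arange(-.06,-.0,.005):
    s=h[(h[:,2]>zz)&(h[:,2]<=zz+.005)]
    if len(s)>20: print(zz.round(3),len(s),np.percentile(s,[1,99],axis=0).round(4).tolist())
go(.638,.0523,.2,10)
E
```

```text
t: 15.5
position: [0.4654, -0.0682, 0.1818]
ee_rot: [0.001, 0.44, 0.898, 0.0]
ft_force: [-0.4, 0.1, -3.1]
grip_width: 0.578
-0.06 433 [[0.0118, -0.0297, -0.06], [0.0136, 0.0298, -0.055]]
-0.055 264 [[0.0118, -0.0298, -0.0549], [0.0137, 0.0299, -0.0501]]
-0.05 186 [[0.0053, -0.0299, -0.0499], [0.0146, 0.0299, -0.0451]]
-0.045 755 [[-0.0094, -0.0295, -0.0448], [0.0126, 0.0294, -0.04]]
-0.04 14584 [[-0.0213, -0.0241, -0.0394], [0.0254, 0.0254, -0.0357]]
-0.035 805 [[0.0112, -0.0296, -0.035], [0.0259, 0.0295, -0.0301]]
-0.03 744 [[0.0113, -0.0294, -0.0299], [0.0265, 0.0295, -0.0251]]
-0.025 651 [[0.0112, -0.0294, -0.0249], [0.027, 0.0294, -0.02]]
-0.02 508 [[0.0114, -0.0297, -0.02], [0.027, 0.0249, -0.0151]]
-0.015 419 [[0.0141, -0.0281, -0.015], [0.0271, 0.0245, -0.0101]]
pos [ 0.4648 -0.0681  0.1807] tilt [-0.001  0.    -1.   ] jaw dir 37.81 q [-0.15 -0.12 -0.12  1.56 -0.    0.77]
turn tool z rad 0.4855 alt -2.6561
after turn, tool shift [ 0.0885  0.1914 -0.0194]  without turn [-0.0111  0.2106 -0.0194]
```

View pics/w9.png

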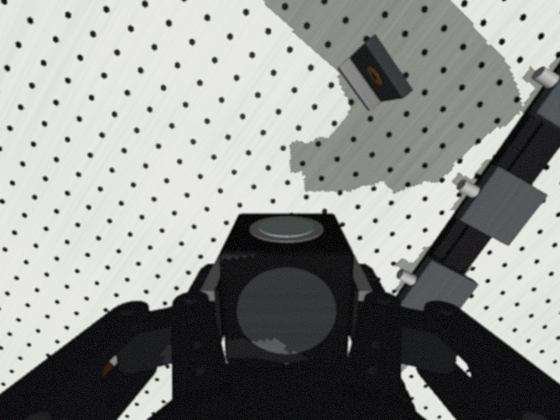

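```bash
python3 -m inch '0 0 0.12 0 0 0 0.035;0 0 0.12 0 0 0 0.035;0 0 0.12 0 0 0 0.035;0 0 0.1255 0 0 0 0.035;0 0 0 0.008 0.015 0 0.035;0 0 0 0.016 0.036 0 0.035;0 0 0 0.016 0.036 0 0.035;0 0 0 0.016 0.036 0 0.035;0 0 0 0.016 0.036 0 0.035;0 0 0 0.01 0.02 0 0.035;0 0 0 0.0055 0.0124 0 0.035;0 0 0 0 0 0 0.035;0 0 0 0 0 0 0.035'; python3 - <<'E'
from car import *
r,W=wrist("w10"); carriers(W)
go(.638,.0513,.042,10)
E
```

```text
t: 16.85
position: [0.638, 0.0518, 0.1798]
ee_rot: [-0.001, 0.642, 0.767, -0.001]
ft_force: [-0.4, 0.3, -1.9]
grip_width: 0.578
L 2159 across [-30.2  29.1] along [-29.6  29.8] centre [0.619 0.163] edge slope deg -23.08
M 3158 across [-29.5  29.3] along [-15.2  30.1] centre [0.6376 0.0589] edge slope deg -0.41
R few
pos [0.6378 0.0514 0.1804] tilt [-0.002 -0.    -1.   ] jaw dir 10.08 q [ 0.08  0.3   0.32  1.6  -0.    1.48]
turn tool z rad 0.0013 alt -3.1403
after turn, tool shift [-1.000e-04  3.000e-04  1.384e-01]  without turn [-1.000e-04  3.000e-04  1.384e-01]
```

View pics/w10.png

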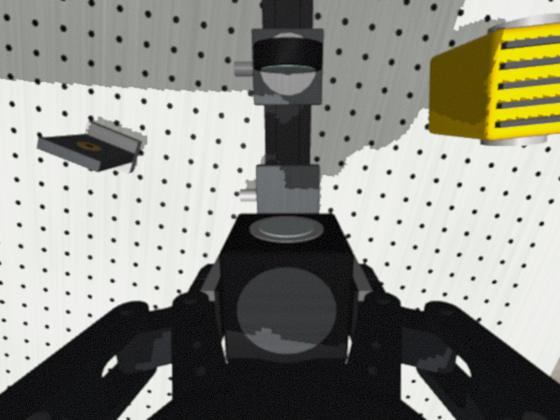

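```bash
python3 -m inch '0 0 0 0 0.0005 0.02 0.035;0 0 0 0 0 0.04 0.035;0 0 0 0 0 0.04 0.035;0 0 0 0 0 0.018 0.035;0 0 0 0 0 0.01 0.035;0 0 0 0 0 0.006 0.035;0 0 0 0 0 0 0.035;0 0 0 0 0 0 0.035'
```

```text
t: 17.7
position: [0.6395, 0.0513, 0.0488]
ee_rot: [0.001, 0.643, 0.766, 0.001]
ft_force: [-0.6, 0.2, -2.3]
grip_width: 0.582
```

```bash
python3 -m inch '0 0 0 0 0 0.004 0.035;0 0 0 0 0 0 0.035'; python3 -m inch '0 0 0 0 0 0.002 0.035;0 0 0 0 0 0 0.035'
```

```text
t: 17.9
position: [0.639, 0.0514, 0.0435]
ee_rot: [0.0, 0.643, 0.766, 0.0]
ft_force: [0.1, 0.3, -2.2]
grip_width: 0.578
t: 18.1
position: [0.639, 0.0515, 0.0433]
ee_rot: [0.001, 0.643, 0.766, 0.001]
ft_force: [-5.0, -0.2, 9.8]
grip_width: 0.577
```

Contact. Release slowly and rise.

```bash
python3 -m inch '0 0 0 0 0 0 0.055;0 0 0 0 0 0 0.065;0 0 0 0 0 0 0.085;0 0 0 0 0 0 0.085;0 0 0 0 0 0 0.085;0 0 0 0 0 -0.015 0.085;0 0 0 0 0 -0.03 0.085;0 0 0 0 0 -0.04 0.085;0 0 0 0 0 -0.04 0.085;0 0 0 -0.02 -0.02 -0.03 0.085;0 0 0 -0.03 -0.03 0 0.085;0 0 0 0 -0.03 0 0.085;0 0 0 0 0 0 0.085;0 0 0 0 0 0 0.085'; python3 - <<'E'
from car import *
r,W=wrist("w11"); carriers(W)
for d in robot.regions_of("wrist","cube")[:1]:
    P=W[d["region"]];P=P[~np.isnan(P[:,0])]; h=P[P[:,2]>.076]
    print(d["confidence"],P[:,2].max(),cv2.minAreaRect(h[:,:2].astype(np.float32)*1000))
go(.459,.0632,.2,77)
E
```

```text
t: 19.5
position: [0.5687, -0.0119, 0.1978]
ee_rot: [0.001, 0.643, 0.766, 0.001]
ft_force: [-0.4, -0.1, 0.2]
grip_width: 0.995
L 1666 across [-30.2  28.9] along [-30.   4.] centre [0.6211 0.1501] edge slope deg -41.63
M 758 across [-29.9  28.6] along [-29.2  29.9] centre [0.6383 0.0517] edge slope deg 19.44
R 3086 across [-28.9  30. ] along [-28.6  30.8] centre [ 0.6579 -0.0538] edge slope deg 5.35
0.95 0.08233503055740732 ((638.8729858398438, 52.360679626464844), (50.233367919921875, 49.53721237182617), 9.96656322479248)
pos [ 0.5693 -0.0114  0.1969] tilt [ 0.001  0.    -1.   ] jaw dir 10.01 q [-0.02  0.12  0.15  1.6   0.    1.38]
turn tool z rad -1.1691 alt 1.9725
after turn, tool shift [ 0.1243  0.0479 -0.0032]  without turn [ 0.0927 -0.0957 -0.0032]
```

View pics/w11.png

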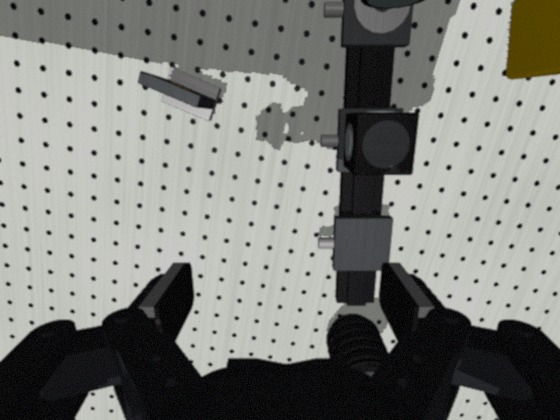

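```bash
python3 -m inch '0 0 -0.13 0 0 0 0.06;0 0 -0.13 0 0 0 0.06;0 0 -0.13 0 0 0 0.06;0 0 -0.13 0 0 0 0.06;0 0 -0.13 0 0 0 0.06;0 0 -0.13 0 0 0 0.06;0 0 -0.13 0 0 0 0.06;0 0 -0.13 0 0 0 0.06;0 0 -0.13 0 0 0 0.06;0 0 0 0.015 0.006 0 0.05;0 0 0 0.035 0.013 0 0.05;0 0 0 0.035 0.013 0 0.05;0 0 0 0.025 0.01 0 0.05;0 0 0 0.014 0.006 0 0.05;0 0 0 0 0 0 0.05;0 0 0 0 0 0 0.05'; python3 - <<'E'
from car import *
r,W=wrist("w12")
for d in robot.regions_of("wrist","pinhole")[:1]:
    P=W[d["region"]];P=P[~np.isnan(P[:,0])]; h=P[P[:,2]>.061]
    print(d["confidence"],P[:,2].max(),cv2.minAreaRect(h[:,:2].astype(np.float32)*1000))
go(.459,.0632,.038,77)
E
```

```text
t: 21.2
position: [0.4595, 0.063, 0.1964]
ee_rot: [0.0, 0.113, 0.994, -0.0]
ft_force: [-0.6, 0.0, 0.5]
grip_width: 0.582
0.98 0.07126346648775478 ((459.33355712890625, 64.26315307617188), (9.580534934997559, 50.108299255371094), 77.2719955444336)
pos [0.4595 0.0625 0.1961] tilt [-0. -0. -1.] jaw dir 77.02 q [ 0.14 -0.13 -0.1   1.6  -0.    0.36]
turn tool z rad 0.0003 alt -3.1413
after turn, tool shift [0.0007 0.0006 0.1581]  without turn [0.0007 0.0006 0.1581]
```

View pics/w12.png

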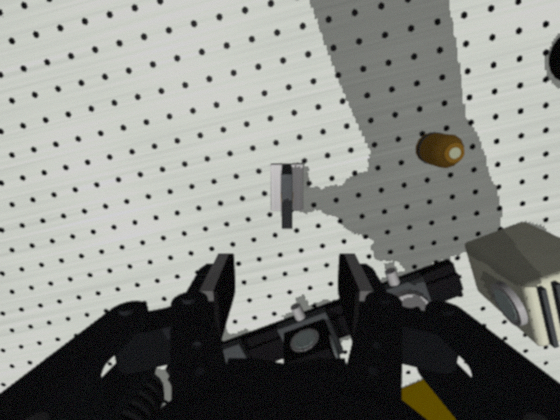

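```bash
python3 -m inch '0 0 0 0.0005 0.001 0.02 0.05;0 0 0 0 0 0.04 0.05;0 0 0 0 0 0.04 0.05;0 0 0 0 0 0.035 0.05;0 0 0 0 0 0.016 0.05;0 0 0 0 0 0.008 0.04;0 0 0 0 0 0 0.02;0 0 0 0 0 0 0.003;0 0 0 0 0 0 0.003;0 0 0 0 0 0 0.003;0 0 0 0 0 0 0.003;0 0 0 0 0 0 0.003;0 0 0 0 0 0 0.003;0 0 0 0 0 0 0.003'
```

```text
t: 22.7
position: [0.4592, 0.064, 0.0383]
ee_rot: [0.001, 0.113, 0.994, 0.0]
ft_force: [-0.3, -1.4, 6.1]
grip_width: 0.111
```

```bash
python3 -m inch '0 0 0 0 0 -0.02 0.003;0 0 0 0 0 -0.04 0.003;0 0 0 0 0 -0.04 0.003;0 0 0 0 0 -0.04 0.003;0 0 0 0 0 -0.015 0.003;0 0 0 0 0 0 0.003;0 0 0 0 0 0 0.003'; python3 - <<'E'
from car import *
r,W=wrist("w13")
st=robot.state(); M=yaw()
L=(W-st["position"])@M
h=L[(abs(L[...,0])<.04)&(abs(L[...,1])<.03)&(L[...,2]<.05)&(L[...,2]>-.06)]
for zz in np.arange(-.06,.05,.005):
    s=h[(h[:,2]>zz)&(h[:,2]<=zz+.005)]
    if len(s)>20: print(zz.round(3),len(s),np.percentile(s,[1,99],axis=0).round(4).tolist())
go(.657,-.0537,.2,100)
E
```

```text
t: 23.4
position: [0.4582, 0.064, 0.1914]
ee_rot: [-0.0, 0.113, 0.994, -0.0]
ft_force: [-0.1, -0.2, -1.8]
grip_width: 0.106
-0.06 2503 [[-0.0086, -0.0298, -0.0598], [0.0131, 0.0299, -0.0551]]
-0.055 1497 [[-0.0074, -0.0296, -0.055], [0.0142, 0.0296, -0.05]]
-0.05 1428 [[-0.0077, -0.0287, -0.0499], [0.0143, 0.0293, -0.0451]]
-0.045 559 [[-0.0058, -0.0247, -0.045], [0.0142, 0.0266, -0.0401]]
-0.04 714 [[-0.0104, -0.0106, -0.0399], [0.0124, 0.0136, -0.0351]]
-0.035 2814 [[-0.0244, -0.0092, -0.0346], [0.0242, 0.0114, -0.0301]]
-0.03 539 [[-0.0192, -0.0169, -0.03], [0.0248, 0.0187, -0.0251]]
-0.025 433 [[0.0067, -0.0167, -0.025], [0.0246, 0.0188, -0.0201]]
-0.02 374 [[0.0068, -0.0167, -0.0199], [0.0247, 0.0188, -0.0151]]
-0.015 340 [[0.0068, -0.0167, -0.015], [0.0246, 0.0187, -0.0101]]
-0.01 243 [[0.0068, -0.0153, -0.0099], [0.0247, 0.0174, -0.0052]]
-0.005 88 [[0.0109, -0.0083, -0.0049], [0.0247, 0.0117, -0.0001]]
-0.0 67 [[0.0236, -0.004, 0.0001], [0.0248, 0.0056, 0.0048]]
0.005 59 [[0.0237, -0.0037, 0.005], [0.0248, 0.0058, 0.0099]]
0.01 59 [[0.0236, -0.0038, 0.01], [0.0248, 0.0057, 0.0149]]
0.015 48 [[0.0236, -0.0039, 0.0153], [0.0248, 0.0056, 0.0198]]
0.02 42 [[0.024, -0.0035, 0.0202], [0.0247, 0.0057, 0.0247]]
0.025 1836 [[-0.0074, -0.0156, 0.0261], [0.0245, 0.0178, 0.0297]]
0.03 127 [[0.024, -0.0151, 0.0301], [0.0247, 0.0173, 0.0349]]
0.035 64 [[0.0238, -0.0151, 0.0351], [0.0247, 0.0174, 0.0377]]
pos [0.4579 0.0639 0.1908] tilt [-0.002 -0.    -1.   ] jaw dir 77.04 q [ 0.14 -0.13 -0.12  1.59  0.    0.36]
turn tool z rad -0.4007 alt 2.7409
after turn, tool shift [-0.1757 -0.1504 -0.0096]  without turn [-0.2204 -0.07   -0.0096]
```

View pics/w13.png

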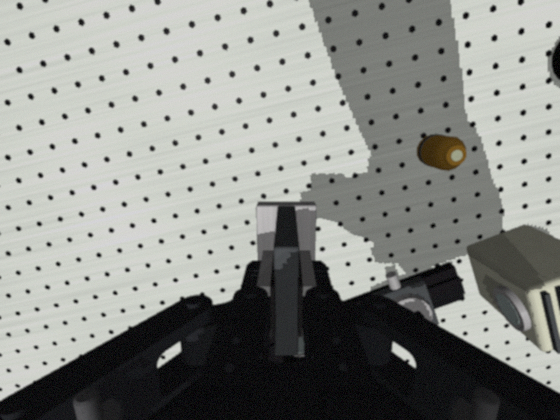

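```bash
python3 -m inch '0 0 -0.1 0 0 0 0.003;0 0 -0.1 0 0 0 0.003;0 0 -0.1 0 0 0 0.003;0 0 -0.1 0 0 0 0.003;0 0 0 -0.013 -0.012 0 0.003;0 0 0 -0.03 -0.026 0 0.003;0 0 0 -0.03 -0.026 0 0.003;0 0 0 -0.03 -0.026 0 0.003;0 0 0 -0.03 -0.026 0 0.003;0 0 0 -0.024 -0.02 0 0.003;0 0 0 -0.013 -0.01 0 0.003;0 0 0 -0.006 -0.005 0 0.003;0 0 0 0 0 0 0.003;0 0 0 0 0 0 0.003'; python3 - <<'E'
from car import *
r,W=wrist("w14"); carriers(W)
go(.6573,-.054,.067,100)
E
```

```text
t: 24.85
position: [0.6571, -0.0539, 0.1917]
ee_rot: [-0.001, -0.087, 0.996, 0.0]
ft_force: [1.5, 0.4, -1.3]
grip_width: 0.109
L 1641 across [-31.3  27.6] along [-30.2  28.7] centre [0.6178 0.1619] edge slope deg -40.26
M 955 across [-30.6  28.8] along [-29.8  28.8] centre [0.6382 0.0508] edge slope deg -44.41
R 2468 across [-29.6  18.5] along [-28.7  30.4] centre [ 0.6519 -0.0552] edge slope deg -6.54
pos [ 0.6571 -0.0538  0.1922] tilt [-0.001  0.    -1.   ] jaw dir 99.98 q [-0.08  0.35  0.41  1.63  0.   -0.26]
turn tool z rad -0.0003 alt 3.1413
after turn, tool shift [-0.0002 -0.0003  0.1252]  without turn [-0.0002 -0.0003  0.1252]
```

View pics/w14.png

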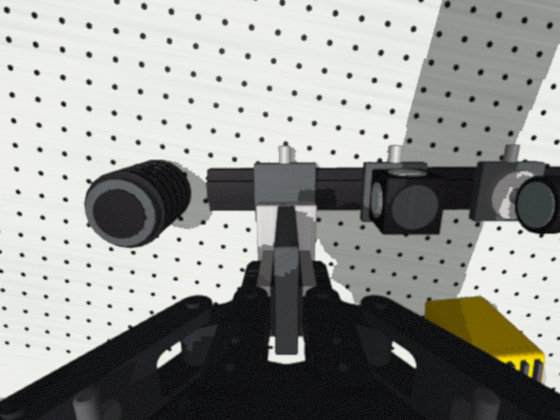

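```bash
python3 -m inch '0 0 0 -0.0005 0 0.02 0.003;0 0 0 0 0 0.04 0.003;0 0 0 0 0 0.03 0.003;0 0 0 0 0 0.018 0.003;0 0 0 0 0 0.01 0.003;0 0 0 0 0 0.003 0.003;0 0 0 0 0 0 0.003;0 0 0 0 0 0 0.003'
```

```text
t: 25.7
position: [0.6589, -0.0542, 0.0729]
ee_rot: [0.001, -0.087, 0.996, -0.0]
ft_force: [0.3, 0.0, -0.9]
grip_width: 0.107
```

```bash
python3 - <<'E'
from car import *
r,W=wrist("w15"); carriers(W)
st=robot.state(); M=yaw(); A=(W-st["position"])@M
B=A[(A[...,2]>.022)&(A[...,2]<.032)&(abs(A[...,1])<.03)&(abs(A[...,0])<.03)]
print("foot",len(B),np.percentile(B,[1,99],axis=0))
C=A[(abs(W[...,2]-.03)<.003)&(abs(A[...,1])<.04)&(abs(A[...,0])<.05)]
print("carr",np.percentile(C,[1,99],axis=0).round(4))
E
python3 -m inch '0 0 0 0 0 0.003 0.003;0 0 0 0 0 0 0.003'
```

```text
L few
M 2490 across [-30.5  28.8] along [-30.1  28.5] centre [0.6383 0.0506] edge slope deg -44.38
R 4102 across [-29.8  26.6] along [-29.   30.3] centre [ 0.6558 -0.0546] edge slope deg -8.59
foot 1903 [[-0.00737772 -0.01563787  0.02366025]
 [ 0.02472969  0.01779568  0.03126161]]
carr [[-0.024  -0.0293  0.0415]
 [ 0.0449  0.0297  0.0455]]
t: 25.95
position: [0.6585, -0.0543, 0.0684]
ee_rot: [0.0, -0.087, 0.996, -0.0]
ft_force: [1.0, 0.2, -1.3]
grip_width: 0.11
```

View pics/w15.png

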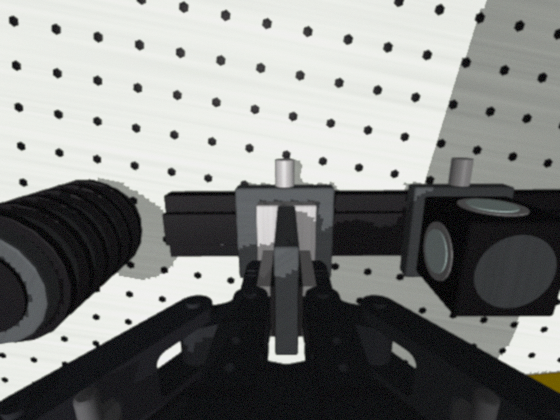

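```bash
python3 -m inch '0 0 0 0 -0.0007 0.0015 0.003;0 0 0 0 0 0 0.003'; python3 -m inch '0 0 0 0 0 0.001 0.003;0 0 0 0 0 0 0.003'
```

```text
t: 26.15
position: [0.6587, -0.0545, 0.0684]
ee_rot: [0.001, -0.087, 0.996, 0.0]
ft_force: [-3.5, 2.8, 8.1]
grip_width: 0.108
t: 26.35
position: [0.6587, -0.0546, 0.0684]
ee_rot: [0.001, -0.087, 0.996, 0.0]
ft_force: [-6.6, 1.7, 13.6]
grip_width: 0.105
```

```bash
python3 -m inch '0 0 0 0 0 0 0.015;0 0 0 0 0 0 0.025;0 0 0 0 0 0 0.04;0 0 0 0 0 0 0.04;0 0 0 0 0 0 0.04;0 0 0 0 0 -0.01 0.04;0 0 0 0 0 -0.03 0.04;0 0 0 0 0 -0.04 0.04;0 0 0 0 0 -0.04 0.04;0 0 0 0.02 0 -0.02 0.04;0 0 0 0.03 0 0 0.04;0 0 0 0.03 0 0 0.04;0 0 0 0 0 0 0.04;0 0 0 0 0 0 0.04'; python3 - <<'E'
from car import *
r,W=wrist("w16"); carriers(W)
for n in("pinhole","cube","lens"):
  for d in robot.regions_of("wrist",n)[:1]:
    P=W[d["region"]];P=P[~np.isnan(P[:,0])]; h=P[P[:,2]>P[:,2].max()-.01]
    print(n,d["confidence"],P[:,2].max(),cv2.minAreaRect(h[:,:2].astype(np.float32)*1000))
print([(d["position"],d["confidence"]) for d in robot.place_of("top","objective")],)
go(.4515,.2175,.2,100)
E
```

```text
t: 27.75
position: [0.5796, -0.0689, 0.207]
ee_rot: [0.001, -0.087, 0.996, -0.0]
ft_force: [0.7, 0.1, 0.6]
grip_width: 0.466
L 1298 across [-31.4  27.8] along [-30.2  29.1] centre [0.6178 0.1622] edge slope deg -50.1
M 628 across [-30.9   7. ] along [-29.7  29.1] centre [0.6273 0.0492] edge slope deg -23.02
R 1493 across [-30.  29.] along [-28.8  30.6] centre [ 0.6569 -0.0542] edge slope deg -4.28
pinhole 0.59 0.10049367566025325 ((658.6707763671875, -53.43513870239258), (50.37702178955078, 9.144251823425293), 10.082840919494629)
cube 0.9 0.2554923568028476 ((560.7339477539062, -31.654680252075195), (0.8272989392280579, 14.892603874206543), 10.084908485412598)
lens 0.64 0.09910669290875063 ((617.9476318359375, 163.10511779785156), (37.507198333740234, 17.6652889251709), 8.920755386352539)
[]
pos [ 0.5802 -0.0686  0.2055] tilt [-0.  0. -1.] jaw dir 99.97 q [-0.12  0.16  0.21  1.62  0.   -0.29]
turn tool z rad -0.0005 alt 3.1411
after turn, tool shift [0.0771 0.3041 0.0056]  without turn [0.0772 0.3041 0.0056]
```

View pics/w16.png

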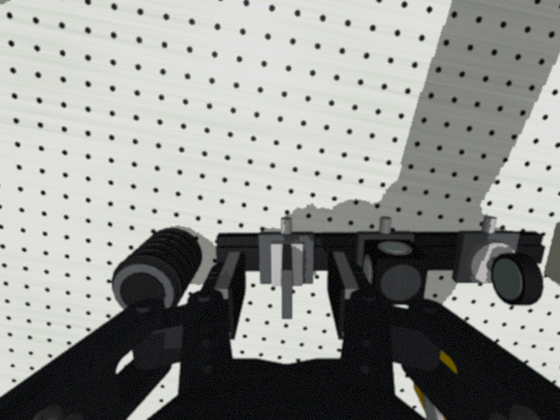

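```bash
python3 -m inch '0 0 0.131 0 0 0 0.07;0 0 0.131 0 0 0 0.07;0 0 0.131 0 0 0 0.07;0 0 0.131 0 0 0 0.07;0 0 0.131 0 0 0 0.07;0 0 0.131 0 0 0 0.07;0 0 0.131 0 0 0 0.07;0 0 0.131 0 0 0 0.07;0 0 0.131 0 0 0 0.07;0 0 0.131 0 0 0 0.07;0 0 0.131 0 0 0 0.07;0 0 0.13 0 0 0 0.07'; python3 -m inch '0 0 0 0.02 -0.005 0 0.07;0 0 0 0.04 -0.01 0 0.07;0 0 0 0.04 -0.01 0 0.07;0 0 0 0.04 -0.01 0 0.07;0 0 0 0.04 -0.01 0 0.07;0 0 0 0.04 -0.01 0 0.07;0 0 0 0.04 -0.01 0 0.07;0 0 0 0.026 -0.007 0 0.07;0 0 0 0.018 -0.005 0 0.07;0 0 0 0 0 0 0.07;0 0 0 0 0 0 0.07'; python3 - <<'E'
from car import *
r,W=wrist("w17")
for d in robot.regions_of("wrist","objective")[:2]:
    P=W[d["region"]];P=P[~np.isnan(P[:,0])]; P=P[P[:,2]<.07]
    for lo in (.047,):
        h=P[P[:,2]>lo]; print(d["confidence"],P[:,2].max(),len(h),cv2.minEnclosingCircle(h[:,:2].astype(np.float32)*1000), np.median(h,0))
    h=P[P[:,2]<.036];print(cv2.minEnclosingCircle(h[:,:2].astype(np.float32)*1000))
print([(d["position"],d["confidence"]) for d in robot.place_of("wrist","objective")],)
go(.4515,.2175,.006,10)
E
```

```text
t: 29.2
position: [0.5801, -0.0686, 0.2054]
ee_rot: [-0.0, 0.645, 0.764, -0.0]
ft_force: [0.9, -0.8, 0.5]
grip_width: 0.817
t: 30.3
position: [0.4515, 0.2176, 0.2056]
ee_rot: [0.0, 0.643, 0.766, -0.0]
ft_force: [-0.7, 0.3, 0.3]
grip_width: 0.82
0.9 0.05258032969729032 309 ((453.7359619140625, 220.87940979003906), 10.132972717285156) [0.45395431 0.22158474 0.04986308]
((454.7015075683594, 216.27911376953125), 21.00667381286621)
[([0.4528, 0.2176, -0.0009], 0.93)]
pos [0.4518 0.2167 0.2057] tilt [-0. -0. -1.] jaw dir 9.89 q [ 0.45 -0.04 -0.    1.61 -0.    1.85]
turn tool z rad -0.002 alt 3.1396
after turn, tool shift [ 8.000e-04 -1.000e-04  1.997e-01]  without turn [ 8.000e-04 -1.000e-04  1.997e-01]
```

View pics/w17.png

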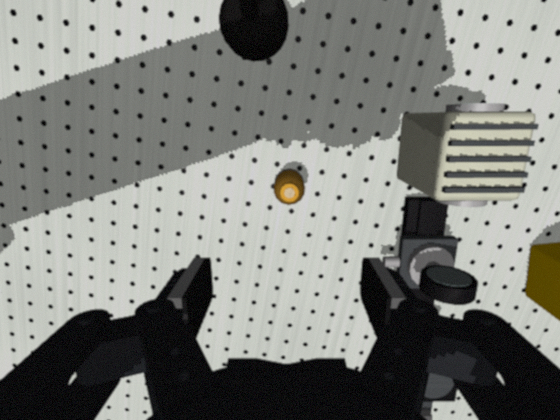

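```bash
python3 -m inch '0 0 0 0.003 0.002 0.02 0.07;0 0 0 0 0 0.04 0.07;0 0 0 0 0 0.04 0.07;0 0 0 0 0 0.02 0.07;0 0 0 0 0 0 0.07;0 0 0 0 0 0 0.07'; python3 - <<'E'
from car import *
r,W=wrist("w18")
st=robot.state(); M=yaw(); A=(W-st["position"])@M
for d in robot.regions_of("wrist","objective")[:1]:
    m=d["region"]&(W[...,2]<.07)
    for lo,hi in ((.048,.06),(.036,.05),(.02,.034)):
        k=m&(W[...,2]>lo)&(W[...,2]<hi); L=A[k]; print(lo,len(L),np.percentile(L,[1,99],axis=0).round(4).tolist(), cv2.minEnclosingCircle(W[k][:,:2].astype(np.float32)*1000))
go(.4535,.2205,.006,10)
E
```

```text
t: 31.05
position: [0.4532, 0.2202, 0.0865]
ee_rot: [0.0, 0.644, 0.765, 0.0]
ft_force: [0.1, 0.1, -0.5]
grip_width: 0.818
0.048 712 [[-0.0082, -0.0087, 0.0359], [0.0092, 0.0089, 0.0392]] ((453.8382873535156, 221.33737182617188), 9.715030670166016)
0.036 1396 [[-0.0132, -0.0143, 0.0374], [0.0151, 0.0146, 0.0512]] ((453.953369140625, 221.05819702148438), 15.870698928833008)
0.02 239 [[0.0045, -0.0146, 0.0534], [0.0161, 0.0151, 0.0672]] ((453.40850830078125, 224.43804931640625), 15.476917266845703)
pos [0.4538 0.2208 0.0876] tilt [ 0.002  0.001 -1.   ] jaw dir 9.91 q [ 0.45 -0.03 -0.22  1.38 -0.    1.85]
turn tool z rad -0.0016 alt 3.14
after turn, tool shift [-0.0003 -0.0005  0.0816]  without turn [-0.0003 -0.0005  0.0816]
```

View pics/w18.png

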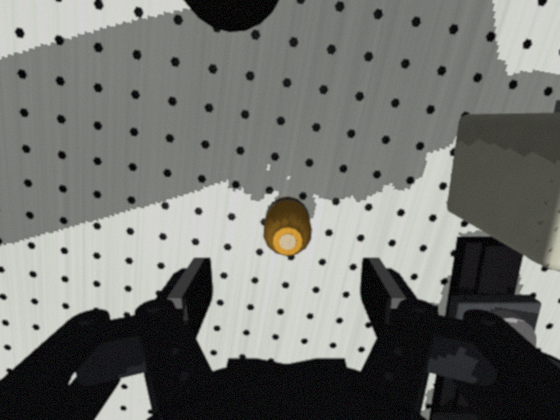

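```bash
python3 -m inch '0 0 0 0.0003 0 0.02 0.07;0 0 0 0 0 0.03 0.07;0 0 0 0 0 0.02 0.07;0 0 0 0 0 0.01 0.065;0 0 0 0 0 0 0.06;0 0 0 0 0 0 0.045;0 0 0 0 0 0 0.035;0 0 0 0 0 0 0.025;0 0 0 0 0 0 0.02;0 0 0 0 0 0 0.02;0 0 0 0 0 0 0.02;0 0 0 0 0 0 0.02;0 0 0 0 0 0 0.02'
```

```text
t: 32.45
position: [0.4537, 0.2214, 0.0075]
ee_rot: [0.001, 0.643, 0.766, 0.001]
ft_force: [-0.0, -0.2, 5.3]
grip_width: 0.355
```

```bash
python3 -m inch '0 0 0 0 0 -0.02 0.02;0 0 0 0 0 -0.04 0.02;0 0 0 0 0 -0.04 0.02;0 0 0 0 0 -0.04 0.02;0 0 0 0 0 -0.04 0.02;0 0 0 0 0 -0.02 0.02;0 0 0 0 0 0 0.02;0 0 0 0 0 0 0.02'; python3 - <<'E'
from car import *
r,W=wrist("w19")
st=robot.state(); M=yaw(); A=(W-st["position"])@M
h=A[(abs(A[...,0])<.03)&(abs(A[...,1])<.0165)&(A[...,2]<.03)&(A[...,2]>-.06)]
for zz in np.arange(-.06,.03,.005):
    s=h[(h[:,2]>zz)&(h[:,2]<=zz+.005)]
    if len(s)>20: print(zz.round(3),len(s),np.percentile(s,[1,99],axis=0).round(4).tolist())
go(.6389,.0522,.2,10)
E
```

```text
t: 33.25
position: [0.4528, 0.221, 0.2057]
ee_rot: [0.0, 0.643, 0.766, 0.0]
ft_force: [0.6, -0.8, -2.5]
grip_width: 0.353
-0.06 66 [[0.0124, -0.0164, -0.0595], [0.0139, 0.0164, -0.0551]]
-0.055 33 [[0.0124, -0.0165, -0.0548], [0.0137, 0.0165, -0.0504]]
-0.05 23 [[-0.0045, -0.0165, -0.0489], [0.0118, 0.0025, -0.045]]
-0.045 2055 [[-0.0089, -0.0164, -0.0447], [0.0092, 0.0094, -0.0401]]
-0.04 1425 [[-0.0092, -0.0164, -0.0399], [0.0123, 0.0164, -0.0351]]
-0.035 1474 [[-0.0088, -0.0154, -0.035], [0.0146, 0.0157, -0.03]]
-0.03 629 [[-0.0089, -0.0161, -0.03], [0.0154, 0.0159, -0.025]]
-0.025 441 [[0.0043, -0.016, -0.0249], [0.0155, 0.0162, -0.0201]]
-0.02 384 [[0.0039, -0.0161, -0.0199], [0.0156, 0.0162, -0.0151]]
-0.015 337 [[0.0045, -0.0161, -0.0149], [0.0156, 0.0162, -0.0101]]
-0.01 320 [[0.0041, -0.016, -0.0099], [0.0156, 0.0161, -0.0051]]
-0.005 335 [[0.0045, -0.0148, -0.0049], [0.016, 0.0156, -0.0001]]
-0.0 117 [[0.0084, -0.013, 0.0], [0.0156, 0.0133, 0.0049]]
0.005 67 [[0.0069, -0.0128, 0.005], [0.0154, 0.0141, 0.0074]]
pos [0.4525 0.2208 0.2048] tilt [-0.001 -0.    -1.   ] jaw dir 9.94 q [ 0.45 -0.03  0.    1.61 -0.    1.85]
turn tool z rad -0.001 alt 3.1406
after turn, tool shift [-0.1984  0.1543  0.0047]  without turn [-0.1983  0.1545  0.0047]
```

View pics/w19.png

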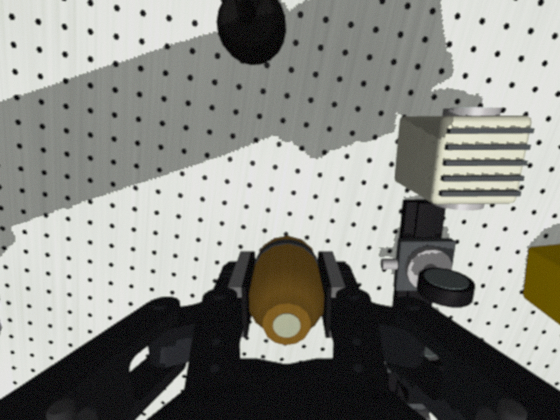

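```bash
python3 -m inch '0 0 0 -0.015 0.012 0 0.02;0 0 0 -0.03 0.024 0 0.02;0 0 0 -0.03 0.024 0 0.02;0 0 0 -0.03 0.024 0 0.02;0 0 0 -0.03 0.024 0 0.02;0 0 0 -0.03 0.022 0 0.02;0 0 0 -0.022 0.016 0 0.02;0 0 0 -0.011 0.008 0 0.02;0 0 0 0 0 0 0.02;0 0 0 0 0 0 0.02'; python3 - <<'E'
from car import *
r,W=wrist("w20")
go(.6389,.0522,.0875,10)
st=robot.state(); M=yaw(); A=(W-st["position"])@M
C=A[(abs(W[...,2]-.08)<.003)&(abs(A[...,1])<.04)&(abs(A[...,0])<.04)]
print("cubetop in tool",len(C),np.percentile(C,[1,99],axis=0).round(4))
E
```

```text
t: 34.3
position: [0.6379, 0.053, 0.205]
ee_rot: [-0.001, 0.643, 0.766, -0.0]
ft_force: [0.3, 0.5, -1.5]
grip_width: 0.356
pos [0.6378 0.0534 0.2055] tilt [-0.001  0.    -1.   ] jaw dir 9.98 q [0.08 0.3  0.38 1.64 0.   1.48]
turn tool z rad -0.0003 alt 3.1413
after turn, tool shift [-0.0014  0.001   0.118 ]  without turn [-0.0014  0.001   0.118 ]
cubetop in tool 3131 [[-0.0253 -0.0232  0.1238]
 [ 0.0235  0.0255  0.1277]]
```

View pics/w20.png

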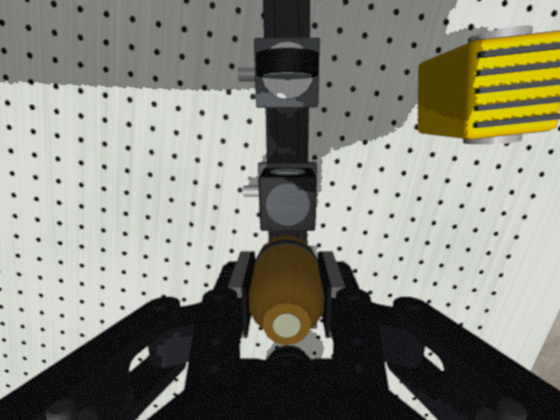

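```bash
python3 -m inch '0 0 0 -0.001 0.001 0.02 0.02;0 0 0 0 0 0.04 0.02;0 0 0 0 0 0.03 0.02;0 0 0 0 0 0.015 0.02;0 0 0 0 0 0.006 0.02;0 0 0 0 0 0 0.02;0 0 0 0 0 0 0.02'; python3 - <<'E'
from car import *
r,W=wrist("w21")
go(.6389,.0522,.0875,10)
st=robot.state(); M=yaw(); A=(W-st["position"])@M
C=A[(abs(W[...,2]-.08)<.002)&(abs(A[...,1])<.04)&(abs(A[...,0])<.04)]
print("cubetop in tool",len(C),np.percentile(C,[1,99],axis=0).round(4))
E
```

```text
t: 35.05
position: [0.6405, 0.052, 0.0967]
ee_rot: [0.001, 0.643, 0.766, 0.001]
ft_force: [-0.2, 0.4, 0.1]
grip_width: 0.357
pos [0.6406 0.0519 0.0968] tilt [ 0.003  0.    -1.   ] jaw dir 9.95 q [ 0.08  0.3   0.16  1.43 -0.    1.48]
turn tool z rad -0.0009 alt 3.1407
after turn, tool shift [ 0.0006 -0.0016  0.0093]  without turn [ 0.0006 -0.0016  0.0093]
cubetop in tool 3240 [[ 0.0026 -0.0258  0.0153]
 [ 0.0258  0.0228  0.0185]]
```

View pics/w21.png

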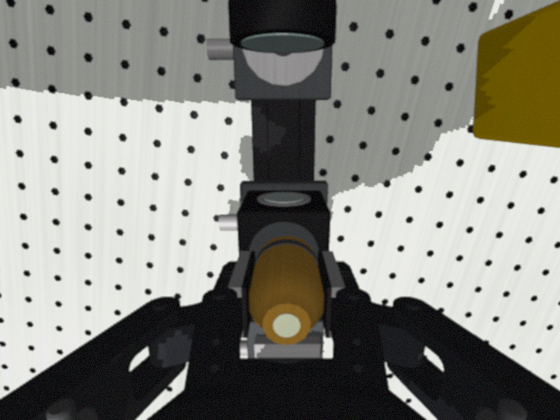

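```bash
python3 -m inch '0 0 0 0.0003 -0.0012 0.004 0.02;0 0 0 0 0 0.002 0.02;0 0 0 0 0 0 0.02'; python3 -m inch '0 0 0 0 0 0.0015 0.02;0 0 0 0 0 0 0.02'
```

```text
t: 35.4
position: [0.6384, 0.0517, 0.0886]
ee_rot: [-0.0, 0.643, 0.766, -0.0]
ft_force: [0.4, 0.1, -0.9]
grip_width: 0.355
t: 35.6
position: [0.6387, 0.0518, 0.0876]
ee_rot: [0.0, 0.643, 0.766, 0.0]
ft_force: [-0.0, -1.1, 1.7]
grip_width: 0.353
```

```bash
python3 -m inch '0 0 0 0 0 0.0007 0.02;0 0 0 0 0 0 0.02;0 0 0 0 0 0 0.033;0 0 0 0 0 0 0.04;0 0 0 0 0 0 0.05;0 0 0 0 0 0 0.065;0 0 0 0 0 0 0.065;0 0 0 0 0 -0.01 0.065;0 0 0 0 0 -0.03 0.065;0 0 0 0 0 -0.04 0.065;0 0 0 0 0 -0.04 0.065;0 0 0 -0.02 -0.02 -0.01 0.065;0 0 0 -0.03 -0.04 0 0.065;0 0 0 -0.03 -0.04 0 0.065;0 0 0 0 0 0 0.065;0 0 0 0 0 0 0.065'; python3 - <<'E'
from car import *
r,W=wrist("w22")
for n in("objective","cube","lens","pinhole"):
  for d in robot.regions_of("wrist",n)[:1]:
    P=W[d["region"]];P=P[~np.isnan(P[:,0])]; 
    top={"objective":.13,"cube":.08,"lens":.098,"pinhole":.099}[n]
    h=P[abs(P[:,2]-top)<.004]
    print(n,round(d["confidence"],2),P[:,2].max(),[len(h)], (cv2.minEnclosingCircle if n=="objective" else cv2.minAreaRect)(h[:,:2].astype(np.float32)*1000) if len(h) else None)
carriers(W)
for c in("scene","top"):
    r=robot.get_image(c); cv2.imwrite(f"pics/{c}9.png",cv2.resize(r["image"][130:290,170:450] if c=="scene" else r["image"][110:270,100:380],None,fx=2.8,fy=2.8))
    for n in ("lens","cube","pinhole","objective","bottle","blower"):
        print(c,n,[([round(float(v),4) for v in d["position"]],round(d["confidence"],2)) for d in robot.place_of(c,n)[:2]])
E
```

```text
t: 37.2
position: [0.5535, -0.045, 0.2179]
ee_rot: [0.001, 0.644, 0.765, 0.001]
ft_force: [0.4, -0.0, -0.9]
grip_width: 0.769
objective 0.69 0.13198462674780853 [688] ((638.3316040039062, 50.625091552734375), 10.189593315124512)
cube 0.88 0.08222870899663814 [1784] ((638.7342529296875, 52.588584899902344), (49.99356460571289, 49.09230422973633), 9.851143836975098)
lens 0.39 0.04030800608137747 [0] None
pinhole 0.88 0.10060016405653294 [662] ((658.9197387695312, -52.96548843383789), (49.38410949707031, 10.113330841064453), 10.065606117248535)
L 902 across [-30.3  28.9] along [-30.1 -19.2] centre [0.6231 0.1386] edge slope deg 1.48
M 705 across [-29.9  28.8] along [-29.1  29.7] centre [0.6384 0.0517] edge slope deg -19.61
R 1225 across [-29.  30.] along [-28.5  31. ] centre [ 0.6578 -0.0537] edge slope deg 34.4
scene lens [([0.6172, 0.163, 0.0324], 0.74), ([0.5987, 0.2827, -0.0007], 0.41)]
scene cube [([0.6368, 0.0532, 0.0291], 0.75), ([0.5986, 0.2848, -0.0019], 0.17)]
scene pinhole [([0.6592, -0.0557, 0.0324], 0.72)]
scene objective [([0.6355, 0.0497, 0.0761], 0.79), ([0.6605, -0.0538, 0.0328], 0.67)]
scene bottle [([0.4239, -0.3944, 0.0034], 0.7)]
scene blower [([0.4007, 0.3649, 0.0019], 0.75), ([0.6555, -0.0532, 0.0301], 0.44)]
top lens [([0.6178, 0.1596, 0.0296], 0.53)]
top cube [([0.6402, 0.0555, 0.0314], 0.91)]
top pinhole [([0.399, 0.3686, 0.0014], 0.17)]
top objective [([0.6392, 0.0492, 0.0809], 0.66), ([0.6197, 0.1632, 0.0301], 0.53)]
top bottle [([0.6391, 0.0496, 0.0787], 0.7)]
top blower [([0.3947, 0.3677, 0.0006], 0.79)]
```

View pics/w22.png

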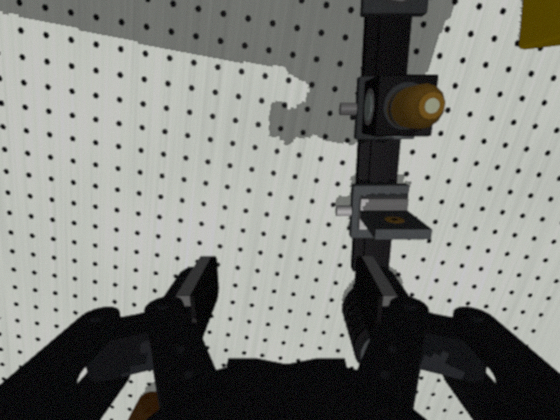

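View pics/scene9.png

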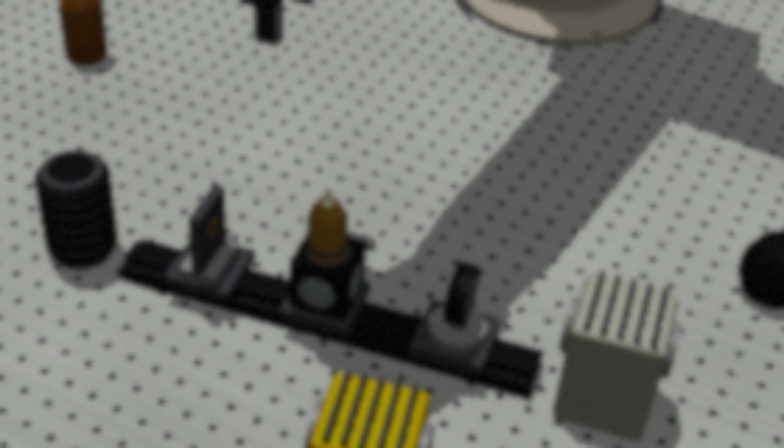

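```bash
python3 -c "
from plant import robot
print(robot.hand_in())"
```

```text
the job is handed in; nothing more can be done
None
```

The beam line is built and handed in at about 37 s of the 107 s allowed; handing in reports no verdict. The parts went on in the order asked. The lens is on carrier_left next to the white lamp, the cube on carrier_mid, the pinhole plate on carrier_right, and the objective, wide end down, on the cube.

**Wrist camera:**
- **Lens:** about 1 mm or less from the middle of its carrier.
- **Cube:** about 1 mm or less from the middle of its carrier.
- **Pinhole plate:** about 1–2 mm off centre.
- **Objective:** about 2 mm from the middle of the cube's top.
- **Angles:** the lens, cube and plate stand at 9 to 11 degrees, against 10 for the rail. The heights of their tops match upright parts; the lens was last measured before the objective was placed.

**Scene camera:** the last picture shows all four parts upright. The bottle and blower are within about 2 mm of where they started, which is within the measuring error.

**Disagreements:**
- The scene camera put the carriers 3–4 mm further across the rail than the wrist camera did. I placed the parts by the wrist camera.
- In the last pictures the wrist camera got only a poor reading of the lens, which was at the edge of its view.
- The top camera missed the pinhole plate and took the objective for the bottle.

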